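# Click the smear tally wheel on to zero

### The arm

A 7-joint arm with a two-finger parallel gripper is mounted at the origin on a cart in front of the work surface, level with it; the furniture and walls round the work are solid. World frame = base frame: x ahead of the robot, y to its left, z up, the work surface at z = 0. Lengths are in mm, angles in rad, forces in N, time in s.
With the tool pointing down it reaches from about 400 to 875 mm from the base axis. Payload 4.4 kg.
Tool frame: the origin (TCP) lies on the centre line of the jaws, within the pads' length; the fingertips stand 11 mm ahead of it and the grasp point (between the pads) lies 8 mm behind it (ctrl.tips_ahead is the distance from the TCP to the fingertips, in mm); z points along the fingers, y is the line along which they close (so a half turn about z gives the same grasp; the last joint's range is limited). The gripper opens to 85 mm and grips with 20 to 120 N. Pads are 22 mm wide; open, the fingers measure 114 mm over their backs; the gripper's body (76 mm by 85 mm) begins 54 mm behind the grasp point. The pads swing forward as they close: fully open they stand 13 mm farther back than shut.
Start: joints at [1.165, 0.628, 0.038, 1.517, -0.027, 0.996, -0.02], TCP at [216.673, -612.838, 211.213] pointing down, gripper open.
Joint ranges: [-3.06, 3.06], [-0.37, 2.12], [-1.25, 1.32], [0.18, 2.47], [-1.1, 4.24], [0.23, 1.98], [-2.94, 2.94]. Speed limits (rad/s): [2.57, 2.57, 3.14, 3.14, 3.14, 3.14, 3.14].

### API

Orientations are given as [roll, pitch, yaw] about the fixed x, y, z axes, in that order (R = Rz(yaw) Ry(pitch) Rx(roll)).
In Python, from cell import ctrl, eyes, job gives the robot as it stands. The module is installed in compiled form; this text tells all that it offers.
- The arm moves only by the tool carry_out, never from a script. Its argument "moves" is a list of rows, each an object of numbers: "tx", "ty", "tz": the shift along the tool's x, y, z as a fraction of full scale; "twist": the turn about the tool's z as a fraction of full scale; "fingers": the opening, from 0 (shut) to 1 (fully open). In form: [{"tx": .., "ty": .., "tz": .., "twist": .., "fingers": ..}, ...]. A call has 1 to 12 rows; each row shifts and turns the commanded pose from where the row before left it, along the tool's axes as they then stand; what a row does not reach is not made up. Full scale, the value 1, is 0.3 m for a shift and pi rad for a turn. A row lasts 1/8 s, in which the tool goes at most 62.5 mm and 10.7 degrees, less where a joint would pass 70% of its speed; a pose out of reach is approached as far as the arm can. A call with a number of a shift or a turn outside -1 to 1 is refused whole. A call with a gripper value outside its range is refused whole. The fingers move at their own pace and stop on an object; the grip force is fixed at half the most. Time passes only in rows, so rows that do not move let the fingers close. It gives the time, the measured TCP pose, the force, the opening and the grip force at its end, in the units of the state.
- ctrl.read_state(): the state, without advancing time (a new reading comes with each control period).
- eyes.get_image(name): name is "scene" or "top" or "wrist"; returns a dict with "color" (384x512x3 uint8, blue, green, red), "fovy" (degrees; the focal length in pixels is half the picture's height over the tangent of half this angle, whatever the lens; pixels are square), "cx", "cy" (the principal point, pixels), "k1" (the pictures are not rectified: a ray, as slopes to the right and down, at radius r is drawn at 1 + k1 r^2 times it, then the intrinsics apply), "world_from_camera" (4x4, takes a point from camera to world coordinates). Camera axes: x right, y up, looking along -z (the intrinsics and any distortion apply to the point x, -y, -z); pixel columns grow to the right and rows downward; lengths in mm; the calibration is good to about 2 mm. A picture is of the moment at which its call begins. There is no depth.
- job.finish_job(): hands the job in; it is judged then, once.
The state is a dict: "clock": time; "qpos": joint angles; "qd": joint speeds; "tau": joint torques, N m; "eef_pos": TCP position; "tool_rot": TCP orientation; "force": force on the tool from outside, world axes, zero at the start; "torque": the same for the moment, N m; "width": finger opening in mm; "gripper_force": force on a finger pad.
Only numpy, scipy, OpenCV 4.12 (cv2) and the standard library are available. Lean on these libraries where they do the work, as an engineer would, in place of code of your own. Each camera call takes 0.05 s, during which the arm holds its last target. There are 200 camera calls.

### The job

The next patient's blood smears are about to be counted: with a fingertip, flick the toothed wheel of the tally counter forward, anticlockwise seen from above, click by click, until its metal rib points at the metal pointer on the guard, and leave it resting in that click. Do not let it run past zero. The counter only stands on the table: do not lift it or shove it away, and leave the bottle, the vial and the little box round it alone.

Things in the scene. Friction and masses are not known exactly. Their poses are not given: they have to be found in the camera images.
- counter: Tally counter, loose on the table, about 0.9 kg with its wheel. Round grey base 144 mm in diameter, 24 mm high; origin at the centre of its underside, on the wheel's axis, z up. Its +x half carries the guard and pointer; the wheel's edge is open on its -x half, which faces roughly towards the robot.
- tally_wheel (a joint): Angle (rad) of the black toothed wheel about the counter's +z; grows anticlockwise seen from above; 0 = zero, rib along the counter's +x, at the pointer. It rests in clicks, at every multiple of pi/4 (45 degrees), and starts resting 2 to 4 clicks below 0 (near -pi/2, -3pi/4 or -pi). Stops at -3.75 and 2.4.
- wheel_top (a point): Centre of the wheel's top face, 50 mm above the table. Wheel: hub 84 mm in diameter, 24 mm thick (26 to 50 mm above the table), with eight radial teeth as thick as it, 7 mm wide, out to radius 62 mm. At joint value 0 the teeth stand at 22.5 + 45 k degrees from the counter's +x, so in every click a gap between two teeth is centred on the counter's -x.
- front_gap (a point): Point fixed on the counter, 60 mm from the axis towards its -x, 50 mm above the table: middle of the tooth gap there. Gaps are 39 mm wide at this radius, 25 mm at the hub. A tooth takes about 2 to 4 N sideways to push over; past half a click (22.5 degrees) the wheel falls into the next click by itself. It is well damped and does not coast.
- pointer (a point): Nose of the small metal pointer on top of the guard, 48 mm from the wheel's axis along the counter's +x, 56 mm above the table; it points inwards at the axis. The guard is a half-round grey wall, radius 66 to 71 mm, from the base up to 54 mm above the table, from -88 to +88 degrees about the axis.
- rib_tip (a point): Outer end of the raised metal rib (28 x 8 mm, 4 mm high, radial, from radius 12 to 40 mm) on the wheel's top face; 54 mm above the table. The seven other places of the wheel have radial rows of 1 to 7 tiny metal studs instead.
- dropper_bottle: Bystander, loose: small dropper bottle with a dark tip, 27 mm in diameter, 86 mm high, upright at the counter's left (+y). Origin at the centre of its underside.
- vial_control: Bystander, loose: small white-capped vial, 21 mm in diameter, 42 mm high, upright at the counter's right (-y). Origin at the centre of its underside.
- cuvette_box: Bystander, loose: small clear plastic box, 26 x 34 x 21 mm, behind the counter. Origin at the centre of its underside.
Not all that is in view belongs to the job. Of the things shaped like the counter, the grey one is meant.

How it is judged (in metres and radians):
At the end, for the whole second after the job is handed in: The wheel rests in its zero click (joint within 0.12 rad of 0, at rest), the counter stands flat within 25 mm of where it was, and the dropper bottle, vial and cuvette box are within 15 mm of where they were (value of joint tally_wheel between -0.12 and 0.12 rad and velocity of joint tally_wheel between -0.1 and 0.1 rad/s and angle between counter's own z axis and vertical below 0.05 rad and height (world z) of counter below 0.006 m and distance of counter from where it was at the start of the episode below 0.025 m and distance of each of dropper_bottle, vial_control, cuvette_box from where it was at the start of the episode below 0.015 m); the robot touches nothing.
It fails at once if the wheel was run past zero by more than half a click (value of joint tally_wheel above 0.45 rad).
It fails at once if the wheel was turned backwards round to its stop (value of joint tally_wheel below -3.65 rad).
It fails at once if the counter was lifted or tipped (height (world z) of counter above 0.008 m or angle between counter's own z axis and vertical above 0.12 rad).
It fails at once if the counter was shoved more than 25 mm (distance of counter from where it was at the start of the episode above 0.025 m).
It fails at once if a bystander was moved (distance of any of dropper_bottle, vial_control, cuvette_box from where it was at the start of the episode above 0.02 m).
It also fails if it takes over 58 s, if anything falls off the work surface, if the arm or the gripper's body presses on something with over 40 N, if the wrist force passes 120 N, or if a joint passes its speed limit or range.

## Working session

There is one attempt and no reset: what is moved stays moved. The work goes in short steps, Python scripts to look and compute and a tool call to move; the robot and the scene stay as the last step left them, time stands still between calls to the robot, and variables do not carry over. Pictures are saved under pics/ and viewed, at most 10 in all, crops included, and the job is handed in when it is done.

Besides the shell and the picture viewer there is one more tool, called after ">>>" as a command line: name --argument value ..., lists and objects as JSON in quotes. carry_out: Moves the arm, as the interface text tells. Its arguments: {"type":"object","properties":{"moves":{"type":"array","items":{"type":"object","properties":{"tx":{"type":"number","minimum":-1,"maximum":1},"ty":{"type":"number","minimum":-1,"maximum":1},"tz":{"type":"number","minimum":-1,"maximum":1},"twist":{"type":"number","minimum":-1,"maximum":1},"fingers":{"type":"number"}}}}},"required":["moves"]}

```bash
mkdir -p pics; cat > h.py <<'E'
import numpy as np, cv2
from cell import ctrl, eyes, job
def ray(im,u,v):
    f=im["color"].shape[0]/2/np.tan(np.radians(im["fovy"])/2)
    d=np.array([(u-im["cx"])/f,(v-im["cy"])/f]); s=d.copy()
    for _ in range(30): s=d/(1+im["k1"]*(s@s))
    T=np.array(im["world_from_camera"]); r=T[:3,:3]@np.array([s[0],-s[1],-1.0]); return T[:3,3],r
def onplane(im,u,v,z):
    o,r=ray(im,u,v); return o+r*(z-o[2])/r[2]
def pix(im,p):
    f=im["color"].shape[0]/2/np.tan(np.radians(im["fovy"])/2)
    T=np.array(im["world_from_camera"]); c=T[:3,:3].T@(np.array(p)-T[:3,3]); s=np.array([c[0],-c[1]])/-c[2]
    s=s*(1+im["k1"]*(s@s)); return s*f+[im["cx"],im["cy"]]
E
python3 - <<'E'
from h import *
a=eyes.get_image("scene");b=eyes.get_image("top")
cv2.imwrite("pics/scene0.png",a["color"]);cv2.imwrite("pics/top0.png",b["color"])
for i in(a,b):print(i["fovy"],i["k1"],np.round(i["world_from_camera"],2).tolist())
s=ctrl.read_state();print(s["clock"],s["eef_pos"],s["tool_rot"],s["width"],ctrl.tips_ahead)
E
```

```text
42.08508974512851 0.027858208877179158 [[-0.77, 0.44, -0.45, 98.55], [-0.63, -0.53, 0.57, 838.88], [0.01, 0.73, 0.69, 742.26], [0.0, 0.0, 0.0, 1.0]]
44.51611936534084 -0.1182146965222681 [[-0.01, 0.99, -0.15, 410.5], [-1.0, -0.02, -0.04, 232.97], [-0.04, 0.15, 0.99, 1005.48], [0.0, 0.0, 0.0, 1.0]]
0.1 [ 216.4633074  -612.27073852  210.39777103] [-3.13988601e+00  1.61305765e-05  3.39798726e-01] 85.37285768104726 11.0
```

View pics/top0.png

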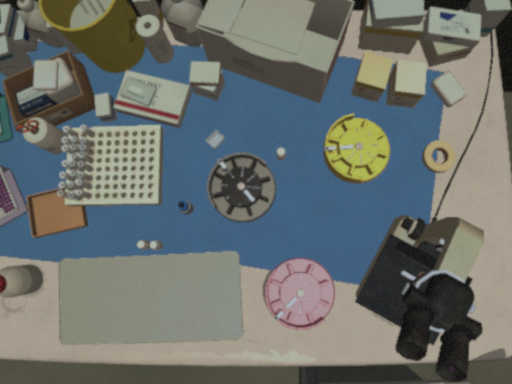

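View pics/scene0.png

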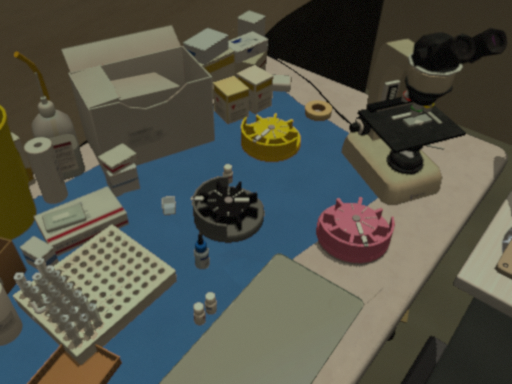

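Counter-like things in the top view are grey base with black wheel at (241,187), yellow at (357,148) and pink at (300,293). The grey one is meant. Its dropper bottle is at (185,206), vial at (281,153) and box at (214,138). I'll confirm with one enlarged crop.

```bash
python3 - <<'E'
from h import *
b=eyes.get_image("top")
c=b["color"][120:240,160:310]
cv2.imwrite("pics/top1.png",cv2.resize(c,None,fx=5,fy=5,interpolation=cv2.INTER_CUBIC))
for n,u,v,z in(("c",241,187,50),("bottle",185,206,86),("vial",281,153,42),("box",214,138,21)):print(n,onplane(b,u,v,z).round(1))
E
```

```text
c [561.  315.4  50. ]
bottle [518.9 424.4  86. ]
vial [633.2 231.6  42. ]
box [674.5 376.5  21. ]
```

View pics/top1.png

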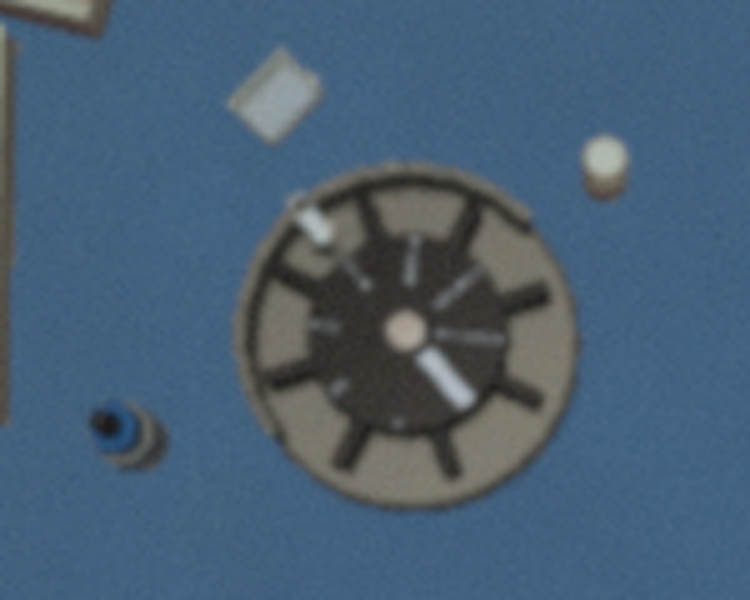

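The grey base with the black wheel is the counter meant. In the crop the hub is at about (405,328), the pointer at about (313,222) in the upper left, and the rib points to the lower right, directly opposite. So the wheel starts 4 clicks below zero. The microscope could block the transit, so I'll measure its height and the counter's yaw.

```bash
python3 - <<'E'
from h import *
a=eyes.get_image("scene");b=eyes.get_image("top")
def tri(p,q):
    o1,r1=ray(a,*p);o2,r2=ray(b,*q);r1/=np.linalg.norm(r1);r2/=np.linalg.norm(r2)
    t=np.linalg.lstsq(np.c_[r1,-r2],o2-o1,rcond=None)[0];x,y=o1+t[0]*r1,o2+t[1]*r2
    return ((x+y)/2).round(0),round(np.linalg.norm(x-y),1)
print(tri((494,42),(455,360)),tri((440,42),(452,292)),tri((445,70),(440,310)))
# base disc: grey mask (low saturation) around counter
c=b["color"];hsv=cv2.cvtColor(c,cv2.COLOR_BGR2HSV)
blue=((hsv[...,0]>95)&(hsv[...,0]<125)&(hsv[...,1]>90)).astype(np.uint8)
m=1-blue;n,l,st,ce=cv2.connectedComponentsWithStats(m);k=l[187,241];print(st[k],ce[k])
cn=cv2.findContours((l==k).astype(np.uint8),0,1)[0][0][:,0]
P=np.array([onplane(b,u,v,24)[:2] for u,v in cn]);A=np.c_[2*P,np.ones(len(P))]
s=np.linalg.lstsq(A,(P**2).sum(1),rcond=None)[0];print("base",s[:2],np.sqrt(s[2]+s[0]**2+s[1]**2))
f=lambda u,v,z:onplane(b,160+(u+.5)/5-.5,120+(v+.5)/5-.5,z)
h=f(405,328,52);p=f(326,242,56);r=f(466,404,54);r0=f(425,352,54);po=f(296,203,56)
for q in(h,p,po,r,r0):print(q.round(1),np.hypot(*(q-h)[:2]).round(1),np.degrees(np.arctan2(*(q-h)[1::-1])).round(1))
E
```

```text
(array([267.,  -1., 359.]), np.float64(7.9)) (array([356., -13., 326.]), np.float64(10.3)) (array([328.,  -7., 283.]), np.float64(5.1))
[ 206  152   71   70 3894] [241.02645095 186.63174114]
base [566.80568959 317.87811419] 74.46413635118826
[564.5 316.   52. ] 0.0 0.0
[600.5 348.4  56. ] 48.4 42.0
[617.3 361.   56. ] 69.3 40.5
[532.2 290.9  54. ] 40.9 -142.1
[554.  307.6  54. ] 13.4 -141.2
```

>>> carry_out --moves '[{"tz":-0.2,"fingers":0},{"tz":-0.2,"fingers":0},{"tz":-0.2,"fingers":0},{"tz":-0.2,"fingers":0},{"tx":0.15,"ty":-0.055,"fingers":0},{"tx":0.15,"ty":-0.055,"fingers":0},{"tx":0.15,"ty":-0.055,"fingers":0},{"tx":0.15,"ty":-0.055,"fingers":0},{"tx":0.15,"ty":-0.055,"fingers":0},{"tx":0.15,"ty":-0.055,"fingers":0},{"tx":0.15,"ty":-0.055,"fingers":0}]'

```text
validation failed for argument at $.mo...
```

>>> carry_out --moves '[{"tx":0.0,"ty":0.0,"tz":-0.2,"twist":0.0,"fingers":0.0},{"tx":0.0,"ty":0.0,"tz":-0.2,"twist":0.0,"fingers":0.0},{"tx":0.0,"ty":0.0,"tz":-0.2,"twist":0.0,"fingers":0.0},{"tx":0.0,"ty":0.0,"tz":-0.2,"twist":0.0,"fingers":0.0}]'

```text
clock: 0.75
eef_pos: [216.5, -612.5, 453.3]
tool_rot: [3.141, -0.0, 0.34]
force: [0.7, -0.5, -0.5]
width: 12.1
gripper_force: 0.0
```

>>> carry_out --moves '[{"tx":0.15,"ty":-0.055,"tz":0.0,"twist":0.0,"fingers":0.0},{"tx":0.15,"ty":-0.055,"tz":0.0,"twist":0.0,"fingers":0.0},{"tx":0.15,"ty":-0.055,"tz":0.0,"twist":0.0,"fingers":0.0},{"tx":0.15,"ty":-0.055,"tz":0.0,"twist":-0.05,"fingers":0.0},{"tx":0.15,"ty":-0.055,"tz":0.0,"twist":0.0,"fingers":0.0},{"tx":0.15,"ty":-0.055,"tz":0.0,"twist":0.0,"fingers":0.0},{"tx":0.15,"ty":-0.055,"tz":0.0,"twist":0.0,"fingers":0.0}]'

```text
clock: 1.62
eef_pos: [460.2, -381.5, 451.2]
tool_rot: [-3.142, 0.0, 0.497]
force: [0.1, -1.2, -0.8]
width: 0.3
gripper_force: 0.0
```

>>> carry_out --moves '[{"tx":0.134,"ty":-0.108,"tz":0.0,"twist":0.0,"fingers":0.0},{"tx":0.134,"ty":-0.108,"tz":0.0,"twist":0.0,"fingers":0.0},{"tx":0.134,"ty":-0.108,"tz":0.0,"twist":0.0,"fingers":0.0},{"tx":0.134,"ty":-0.108,"tz":0.0,"twist":0.0,"fingers":0.0},{"tx":0.134,"ty":-0.108,"tz":0.0,"twist":0.0,"fingers":0.0},{"tx":0.134,"ty":-0.108,"tz":0.0,"twist":0.0,"fingers":0.0},{"tx":0.134,"ty":-0.108,"tz":0.0,"twist":0.0,"fingers":0.0},{"tx":0.134,"ty":-0.108,"tz":0.0,"twist":0.0,"fingers":0.0},{"tx":0.02,"ty":-0.153,"tz":0.0,"twist":0.0,"fingers":0.0},{"tx":0.02,"ty":-0.153,"tz":0.0,"twist":0.0,"fingers":0.0},{"tx":0.02,"ty":-0.153,"tz":0.0,"twist":0.0,"fingers":0.0},{"tx":0.02,"ty":-0.153,"tz":0.0,"twist":0.0,"fingers":0.0}]'

```text
clock: 3.12
eef_pos: [551.4, 172.5, 451.2]
tool_rot: [3.142, 0.0, 0.497]
force: [1.1, 0.4, 0.5]
width: 0.3
gripper_force: 0.0
```

>>> carry_out --moves '[{"tx":0.0,"ty":0.0,"tz":0.0,"twist":-0.0523,"fingers":0.0},{"tx":0.0,"ty":0.0,"tz":0.0,"twist":-0.0523,"fingers":0.0},{"tx":0.0,"ty":0.0,"tz":0.0,"twist":-0.0523,"fingers":0.0},{"tx":0.0,"ty":0.0,"tz":0.0,"twist":-0.0523,"fingers":0.0},{"tx":0.0,"ty":0.0,"tz":0.0,"twist":-0.0523,"fingers":0.0},{"tx":0.0,"ty":0.0,"tz":0.0,"twist":-0.0523,"fingers":0.0},{"tx":0.12,"ty":-0.062,"tz":0.15,"twist":0.0,"fingers":0.0},{"tx":0.12,"ty":-0.062,"tz":0.15,"twist":0.0,"fingers":0.0},{"tx":0.12,"ty":-0.062,"tz":0.15,"twist":0.0,"fingers":0.0},{"tx":0.12,"ty":-0.062,"tz":0.15,"twist":0.0,"fingers":0.0}]'

```text
clock: 4.38
eef_pos: [490.4, 322.0, 269.9]
tool_rot: [3.141, -0.0, 1.482]
force: [0.4, -0.5, 0.3]
width: 0.1
gripper_force: 0.0
```

```bash
python3 - <<'E'
from h import *
w=eyes.get_image("wrist");cv2.imwrite("pics/w0.png",w["color"]);print(ctrl.read_state()["eef_pos"],ctrl.read_state()["tool_rot"])
print(np.round(w["world_from_camera"],2).tolist(),pix(w,(565,316.5,50)))
np.save("w0.npy",w,allow_pickle=True)
E
```

```text
[483.3859867  326.64249123 264.15895451] [-3.13101949e+00  1.00551974e-03  1.49052586e+00]
[[1.0, 0.08, 0.02, 497.54], [-0.09, 0.96, 0.27, 389.89], [0.0, -0.27, 0.96, 432.55], [0.0, 0.0, 0.0, 1.0]] [305.86921231 162.15301277]
```

View pics/w0.png

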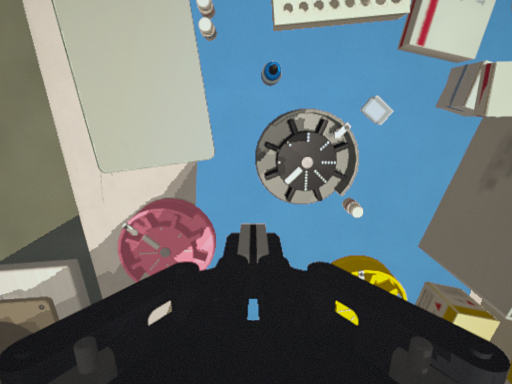

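The wrist view shows the grey counter with its hub cap at (307,162), pointer at about (341,131) and rib tip at about (288,181), which matches the top-view estimate. The bottle is at (272,72) and the vial at (353,208). I'll let the arm settle, then refine.

>>> carry_out --moves '[{"tx":0.0,"ty":0.0,"tz":0.0,"twist":0.0,"fingers":0.0},{"tx":0.0,"ty":0.0,"tz":0.0,"twist":0.0,"fingers":0.0}]'

```text
clock: 4.68
eef_pos: [492.2, 320.5, 272.2]
tool_rot: [3.14, -0.0, 1.481]
force: [0.2, -0.3, 0.9]
width: 0.3
gripper_force: 0.0
```

```bash
python3 - <<'E'
from h import *
w=eyes.get_image("wrist");s=ctrl.read_state();print(s["eef_pos"],s["tool_rot"],pix(w,(565,316.5,50)),s["width"])
c=w["color"][90:225,235:385];cv2.imwrite("pics/w1.png",cv2.resize(c,None,fx=4,fy=4,interpolation=cv2.INTER_CUBIC))
import pickle;pickle.dump(w,open("w1.pkl","wb"))
E
```

```text
[492.39279604 320.31913866 272.46682623] [ 3.13909809e+00 -7.21031555e-04  1.48028027e+00] [303.98798537 160.82834976] 0.00538381215952424
```

View pics/w1.png

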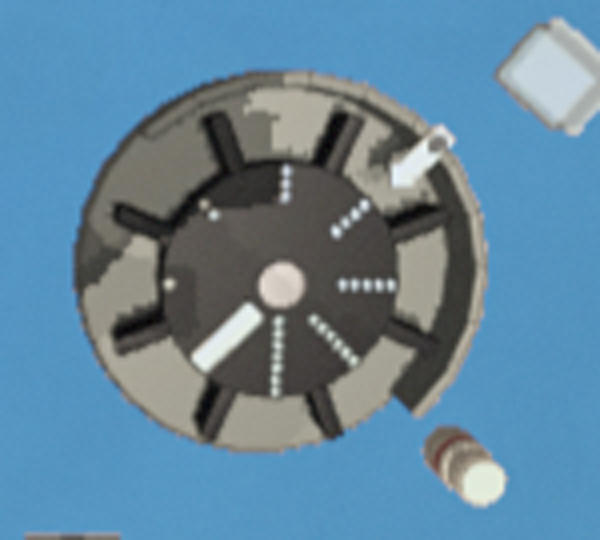

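```bash
python3 - <<'E'
from h import *
import pickle;w=pickle.load(open("w1.pkl","rb"))
f=lambda u,v,z:onplane(w,235+(u+.5)/4-.5,90+(v+.5)/4-.5,z)
h=f(282,285,52);p=f(393,183,56);r=f(203,362,54);r0=f(254,314,54)
for q in(h,p,r,r0):print(q.round(1),np.hypot(*(q-h)[:2]).round(1),np.degrees(np.arctan2(*(q-h)[1::-1])).round(1))
# teeth outer end mids
for t in((129,345),(208,432),(333,430),(122,212),(215,116),(352,118),(443,214),(432,342)):
    q=f(*t,50);print(q.round(1),np.hypot(*(q-h)[:2]).round(1),np.degrees(np.arctan2(*(q-h)[1::-1])).round(1))
d=p-r;print("yaw",np.degrees(np.arctan2(d[1],d[0])))
E
```

```text
[566.2 316.7  52. ] 0.0 0.0
[603.9 348.6  56. ] 49.4 40.3
[537.2 292.2  54. ] 37.9 -139.9
[555.8 307.8  54. ] 13.7 -139.5
[511.9 299.7  50. ] 56.9 -162.7
[537.9 265.2  50. ] 58.8 -118.8
[582.9 261.9  50. ] 57.3 -73.1
[513.1 346.3  50. ] 60.9 150.8
[546.5 375.3  50. ] 61.9 108.6
[592.2 370.7  50. ] 59.9 64.3
[622.5 336.   50. ] 59.5 18.9
[618.6 291.3  50. ] 58.2 -25.9
yaw 40.174043017991124
```

>>> carry_out --moves '[{"tx":0.012,"ty":0.025,"tz":0.16,"twist":0.0,"fingers":0.0},{"tx":0.0,"ty":0.0,"tz":0.16,"twist":0.0,"fingers":0.0},{"tx":0.0,"ty":0.0,"tz":0.16,"twist":0.0,"fingers":0.0},{"tx":0.0,"ty":0.0,"tz":0.16,"twist":0.0,"fingers":0.0},{"tx":0.0,"ty":0.0,"tz":0.0,"twist":0.0,"fingers":0.0},{"tx":0.0,"ty":0.0,"tz":0.0,"twist":0.0,"fingers":0.0}]'

```text
clock: 5.48
eef_pos: [500.4, 324.7, 81.4]
tool_rot: [3.139, -0.002, 1.481]
force: [-0.6, 0.8, 0.4]
width: 0.4
gripper_force: 0.0
```

```bash
python3 - <<'E'
from h import *
w=eyes.get_image("wrist");s=ctrl.read_state();print(s["eef_pos"],s["tool_rot"],pix(w,(565.7,317.5,52)))
cv2.imwrite("pics/w2.png",w["color"])
E
```

```text
[500.57847068 325.11244381  81.87704298] [ 3.13790173e+00 -3.01476842e-03  1.48170891e+00] [340.81084666 210.94741222]
```

View pics/w2.png

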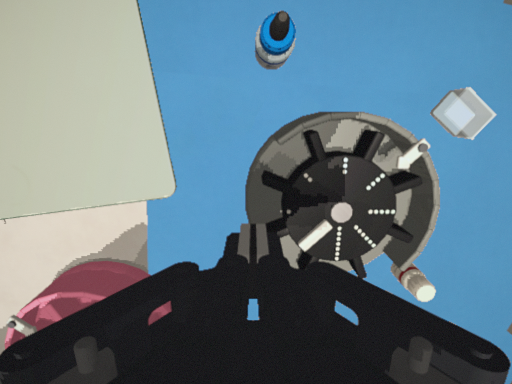

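The hub appears at (342,212) against a predicted (341,211), and the closed fingertips at about (255,235) sit over the gap. I'll lower into it.

>>> carry_out --moves '[{"tx":-0.005,"ty":0.0,"tz":0.043,"twist":0.0,"fingers":0.0},{"tx":0.0,"ty":0.0,"tz":0.043,"twist":0.0,"fingers":0.0},{"tx":0.0,"ty":0.0,"tz":0.043,"twist":0.0,"fingers":0.0},{"tx":0.0,"ty":0.0,"tz":0.0,"twist":0.0,"fingers":0.0},{"tx":0.0,"ty":0.0,"tz":0.0,"twist":0.0,"fingers":0.0}]'

```text
clock: 6.15
eef_pos: [498.4, 322.9, 40.4]
tool_rot: [-3.141, -0.0, 1.483]
force: [-0.1, 0.0, -0.3]
width: -0.0
gripper_force: 0.0
```

>>> carry_out --moves '[{"tx":-0.0144,"ty":0.0005,"tz":0.0,"twist":-0.0208,"fingers":0.0},{"tx":-0.0144,"ty":0.0005,"tz":0.0,"twist":-0.0208,"fingers":0.0},{"tx":-0.0144,"ty":0.0005,"tz":0.0,"twist":-0.0208,"fingers":0.0},{"tx":-0.0144,"ty":0.0005,"tz":0.0,"twist":-0.0208,"fingers":0.0},{"tx":-0.0144,"ty":0.0005,"tz":0.0,"twist":-0.0208,"fingers":0.0},{"tx":-0.0144,"ty":0.0005,"tz":0.0,"twist":-0.0208,"fingers":0.0}]'

```text
clock: 6.9
eef_pos: [501.7, 297.1, 41.0]
tool_rot: [3.141, -0.0, 1.877]
force: [1.2, 0.3, -0.4]
width: -0.1
gripper_force: 0.0
```

>>> carry_out --moves '[{"tx":-0.0144,"ty":0.0005,"tz":0.0,"twist":-0.0208,"fingers":0.0},{"tx":-0.0144,"ty":0.0005,"tz":0.0,"twist":-0.0208,"fingers":0.0},{"tx":-0.0144,"ty":0.0005,"tz":0.0,"twist":-0.0208,"fingers":0.0},{"tx":-0.0144,"ty":0.0005,"tz":0.0,"twist":-0.0208,"fingers":0.0},{"tx":-0.0144,"ty":0.0005,"tz":0.0,"twist":-0.0208,"fingers":0.0},{"tx":-0.0144,"ty":0.0005,"tz":0.0,"twist":-0.0208,"fingers":0.0},{"tx":0.0,"ty":0.0,"tz":0.0,"twist":0.0,"fingers":0.0},{"tx":0.0,"ty":0.0,"tz":0.0,"twist":0.0,"fingers":0.0}]'

```text
clock: 7.9
eef_pos: [513.7, 274.7, 40.8]
tool_rot: [3.141, -0.0, 2.266]
force: [0.7, 0.2, 0.4]
width: -0.4
gripper_force: 0.0
```

```bash
python3 - <<'E'
from h import *
w=eyes.get_image("wrist");t=eyes.get_image("top");s=ctrl.read_state();print(s["eef_pos"],s["tool_rot"],s["force"],pix(w,(565.7,317.5,52)),pix(t,(565.7,317.5,52)),pix(t,(600.5,348.4,56)))
c=t["color"][120:240,160:310];c=cv2.resize(c,(450,360),interpolation=cv2.INTER_CUBIC)
d=cv2.resize(w["color"][80:320,150:450],(350,280))
o=np.zeros((360,800,3),np.uint8);o[:,:450]=c;o[:280,450:]=d;cv2.imwrite("pics/c1.png",o)
E
```

```text
[513.59763862 274.76569946  40.6926612 ] [3.14127008e+00 2.68612692e-05 2.26653489e+00] [ 0.26276878 -1.30431074 -0.97833555] [365.51235027 231.67830984] [239.87730338 184.63530863] [224.80031807 167.99527274]
```

View pics/c1.png

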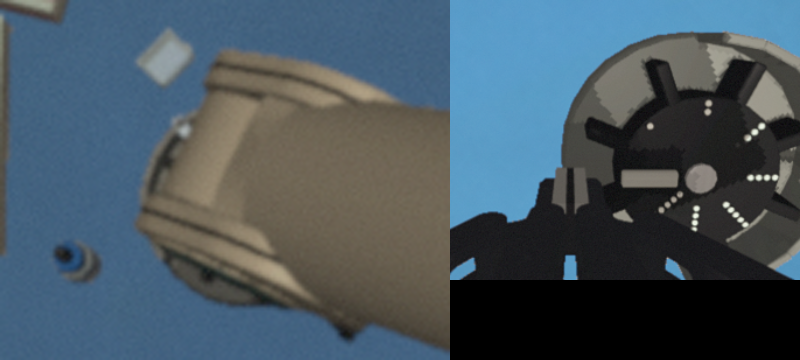

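The wrist crop shows the hub where predicted, so the counter has not moved. The rib runs from about (678,178) to (622,178) in the panel. I'll compute its angle.

```bash
cat >> h.py <<'E'
def rib(w,C=(565.7,317.5),psi=40):
    """joint angle (deg) of the brightest long blob on the wheel face, and hub cap position"""
    c=w["color"].astype(int); out=[]
    m=((c.min(2)>75)&(c.max(2)-c.min(2)<45)).astype(np.uint8)
    n,l,st,ce=cv2.connectedComponentsWithStats(m)
    for k in range(1,n):
        if 25<st[k,4]<1500:
            q=onplane(w,*ce[k],54); r=np.hypot(q[0]-C[0],q[1]-C[1])
            if r<52:
                a=np.degrees(np.arctan2(q[1]-C[1],q[0]-C[0]))-psi; out.append((int(st[k,4]),round(r,1),round((a+180)%360-180,1),q[:2].round(1).tolist()))
    return out
E
python3 - <<'E'
from h import *
w=eyes.get_image("wrist")
for o in rib(w):print(o)
f=lambda u,v,z:onplane(w,150+(u-450)*300/350,80+v*300/350,z)
h=f(701,179,52);r=f(622,178,54);r0=f(678,178,54);print(h,r,np.degrees(np.arctan2(*(r-r0)[1::-1]))-40,np.hypot(*(r-r0)[:2]))
E
```

```text
(1025, np.float64(48.3), np.float64(56.4), [560.3, 365.5])
(32, np.float64(38.5), np.float64(92.6), [539.7, 345.8])
(29, np.float64(34.3), np.float64(92.9), [542.3, 342.6])
(112, np.float64(33.0), np.float64(47.9), [566.9, 350.5])
(29, np.float64(39.4), np.float64(136.1), [526.4, 320.2])
(369, np.float64(36.4), np.float64(2.2), [592.7, 342.0])
(535, np.float64(1.3), np.float64(165.3), [564.5, 317.0])
(719, np.float64(27.0), np.float64(179.2), [544.8, 300.5])
(302, np.float64(32.7), np.float64(-46.1), [598.2, 314.1])
(110, np.float64(21.8), np.float64(-94.7), [578.3, 299.7])
(104, np.float64(44.4), np.float64(-152.5), [548.7, 276.5])
[566.10734991 316.68262222  52.        ] [534.18769573 291.95324765  54.        ] -180.16388198495213 27.913318901562356
```

The rib is still at -179°. The shut fingertips are only about 16 mm thick, so at radius 67 they passed the tooth tip. The finger now stands in the front gap, so I'll move it inwards to radius 57 and orbit from there.

>>> carry_out --moves '[{"tx":0.0,"ty":0.017,"tz":0.0,"twist":0.0,"fingers":0.0},{"tx":0.0,"ty":0.017,"tz":0.0,"twist":0.0,"fingers":0.0},{"tx":0.0,"ty":0.0,"tz":0.0,"twist":0.0,"fingers":0.0},{"tx":0.0,"ty":0.0,"tz":0.0,"twist":0.0,"fingers":0.0}]'

```text
clock: 8.55
eef_pos: [521.4, 280.9, 40.4]
tool_rot: [-3.141, 0.0, 2.267]
force: [0.6, 0.6, -0.5]
width: -0.0
gripper_force: 0.0
```

```bash
cat >> h.py <<'E'
def show(C=(565.7,317.5),psi=40):
    w=eyes.get_image("wrist");s=ctrl.read_state();p=s["eef_pos"]
    print("clock",s["clock"],"p",p.round(1),"yaw",np.degrees(s["tool_rot"][2]).round(1),"r",np.hypot(p[0]-C[0],p[1]-C[1]).round(1),"ang",(np.degrees(np.arctan2(p[1]-C[1],p[0]-C[0]))-psi).round(1),"F",s["force"].round(1))
    for o in rib(w):
        if (o[1]<8 and o[0]>200) or (24<o[1]<30 and o[0]>300): print(o)
    return w
E
python3 -c "
from h import *
w=show();cv2.imwrite('pics/w3.png',cv2.resize(w['color'][120:320,190:450],None,fx=3,fy=3,interpolation=cv2.INTER_CUBIC))"
```

```text
clock 8.6 p [521.3 280.8  40.4] yaw 129.9 r 57.6 ang -180.4 F [-0.1 -0.2 -0.2]
(525, np.float64(1.1), np.float64(158.6), [564.6, 317.1])
(717, np.float64(26.8), np.float64(179.4), [545.0, 300.5])
```

View pics/w3.png

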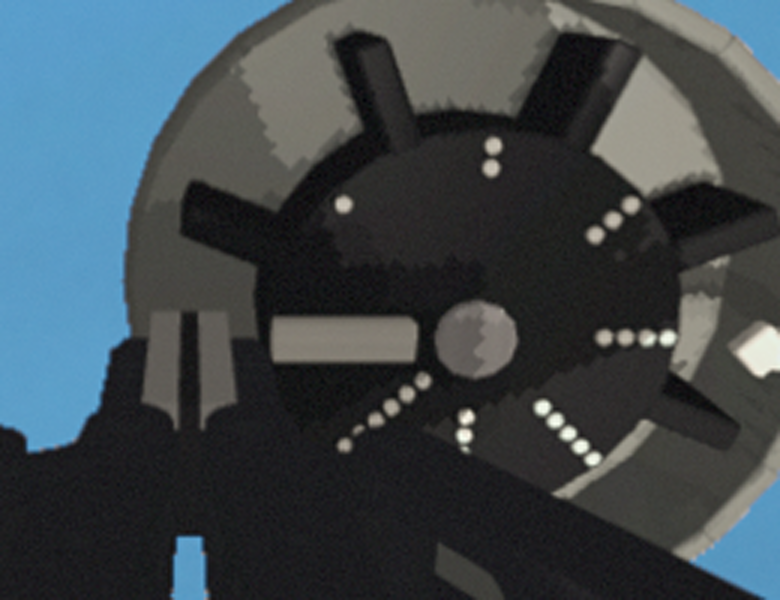

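The finger (200,360) stands in the front gap between two teeth, and the rib at (345,340) points at it. Now I'll orbit by one click.

>>> carry_out --moves '[{"tx":-0.0126,"ty":0.0005,"tz":0.0,"twist":-0.0208,"fingers":0.0},{"tx":-0.0126,"ty":0.0005,"tz":0.0,"twist":-0.0208,"fingers":0.0},{"tx":-0.0126,"ty":0.0005,"tz":0.0,"twist":-0.0208,"fingers":0.0},{"tx":-0.0126,"ty":0.0005,"tz":0.0,"twist":-0.0208,"fingers":0.0},{"tx":-0.0126,"ty":0.0005,"tz":0.0,"twist":-0.0208,"fingers":0.0},{"tx":-0.0126,"ty":0.0005,"tz":0.0,"twist":-0.0208,"fingers":0.0}]'

```text
clock: 9.35
eef_pos: [539.1, 266.6, 40.5]
tool_rot: [-3.141, 0.0, 2.661]
force: [0.7, -0.5, -0.3]
width: 0.2
gripper_force: 0.0
```

```bash
python3 -c "
from h import *
show()"
```

```text
clock 9.4 p [539.7 266.1  40.4] yaw 152.5 r 57.6 ang -156.8 F [ 1.  -0.2 -0.3]
(758, np.float64(27.3), np.float64(-179.8), [544.9, 299.9])
(569, np.float64(1.5), np.float64(178.8), [564.5, 316.5])
```

```bash
python3 - <<'E'
from h import *
w=eyes.get_image("wrist");s=ctrl.read_state();p=s["eef_pos"];y=s["tool_rot"][2]
X=np.array([np.cos(y),np.sin(y),0]);Y=np.array([np.sin(y),-np.cos(y),0])
for z in(29.4,40,52,60):
    print(z,[pix(w,np.r_[p[:2],z]+a*X+b*Y).round(0).tolist() for a in(11,-11) for b in(-8,8)])
cv2.imwrite("pics/w4.png",cv2.resize(w["color"][120:320,190:450],None,fx=3,fy=3,interpolation=cv2.INTER_CUBIC))
E
```

```text
29.4 [[240.0, 201.0], [264.0, 201.0], [240.0, 232.0], [264.0, 232.0]]
40 [[239.0, 206.0], [265.0, 206.0], [239.0, 239.0], [264.0, 239.0]]
52 [[238.0, 213.0], [266.0, 213.0], [238.0, 247.0], [265.0, 247.0]]
60 [[237.0, 218.0], [267.0, 218.0], [238.0, 254.0], [266.0, 254.0]]
```

View pics/w4.png

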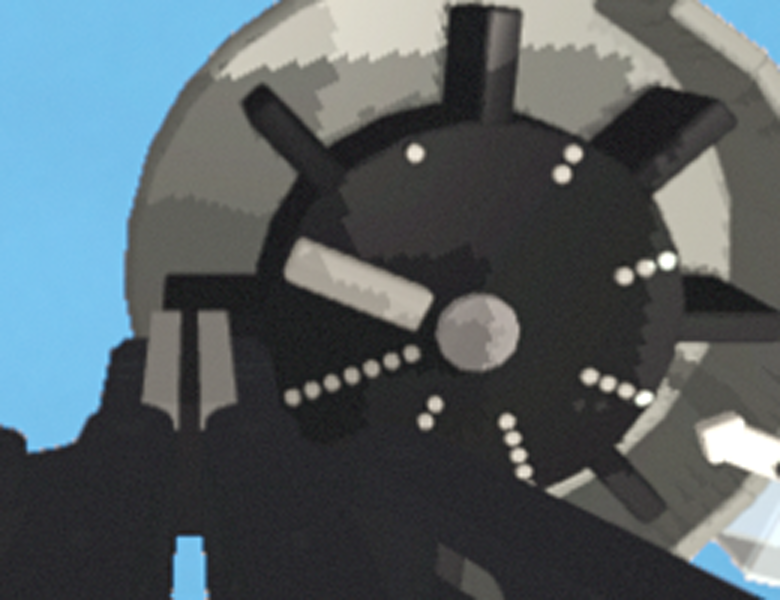

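The wheel has not turned even though the finger is at the tooth's angle with almost no force, and the tip edge projects to about row 224, which fits a height of about 60 mm rather than 29 mm. So the tips appear to be above the teeth. I'll lift, swing back to the gap at 135°, and feel downwards for the base.

>>> carry_out --moves '[{"tx":0.0,"ty":0.0,"tz":-0.1,"twist":0.0,"fingers":0.0},{"tx":0.0321,"ty":0.0027,"tz":0.0,"twist":0.0536,"fingers":0.0},{"tx":0.0321,"ty":0.0027,"tz":0.0,"twist":0.0536,"fingers":0.0},{"tx":0.0321,"ty":0.0027,"tz":0.0,"twist":0.0536,"fingers":0.0},{"tx":0.0321,"ty":0.0027,"tz":0.0,"twist":0.0536,"fingers":0.0},{"tx":0.0321,"ty":0.0027,"tz":0.0,"twist":0.0536,"fingers":0.0},{"tx":0.0321,"ty":0.0027,"tz":0.0,"twist":0.0536,"fingers":0.0},{"tx":0.0321,"ty":0.0027,"tz":0.0,"twist":0.0536,"fingers":0.0},{"tx":0.0,"ty":0.0,"tz":0.0,"twist":0.0,"fingers":0.0},{"tx":0.0,"ty":0.0,"tz":0.0,"twist":0.0,"fingers":0.0}]'

```text
clock: 10.7
eef_pos: [508.4, 322.5, 70.5]
tool_rot: [-3.141, 0.001, 1.482]
force: [0.0, 0.1, 0.6]
width: 0.1
gripper_force: 0.0
```

```bash
python3 - <<'E'
from h import *
w=show();s=ctrl.read_state();print(s["tool_rot"],s["width"])
sc=eyes.get_image("scene");p=s["eef_pos"];print([pix(sc,(p[0],p[1],p[2]+d)).round(0).tolist() for d in(-11,8,20,62)])
u,v=pix(sc,p-[0,0,11]).astype(int);v0=max(v-70,0);u0=max(u-75,0)
cv2.imwrite("pics/s1.png",cv2.resize(sc["color"][v0:v0+130,u0:u0+150],None,fx=4,fy=4,interpolation=cv2.INTER_CUBIC));print(u0,v0)
E
```

```text
clock 10.75 p [508.5 322.3  70.4] yaw 84.9 r 57.4 ang 135.2 F [ 0.3 -0.4 -0.6]
(410, np.float64(0.3), np.float64(177.8), [565.5, 317.3])
(655, np.float64(29.0), np.float64(178.6), [543.0, 299.4])
[-3.14133361e+00  6.44225599e-04  1.48150121e+00] 0.14784884118963199
[[248.0, 212.0], [248.0, 205.0], [248.0, 200.0], [249.0, 184.0]]
173 141
```

View pics/s1.png

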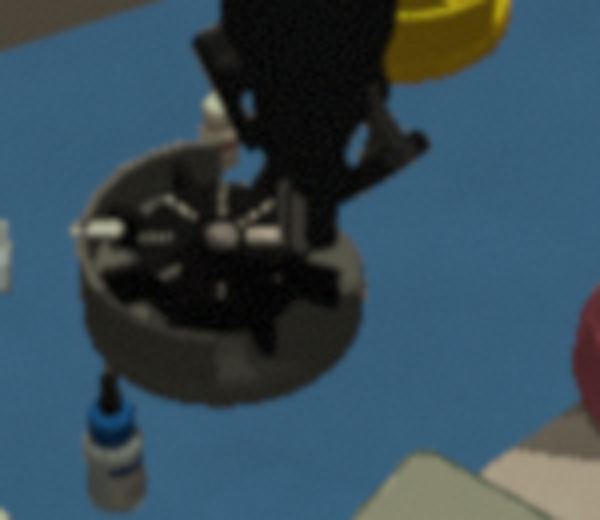

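In the scene view the shut tips end at about crop (305,250), i.e. row 203 where row 212 was predicted. So the tips stand about 20 mm higher than assumed, roughly 12 mm behind the TCP, and they had been passing above the teeth. I'll descend further while watching the force.

>>> carry_out --moves '[{"tx":0.0,"ty":0.0,"tz":0.05,"twist":0.0,"fingers":0.0},{"tx":0.0,"ty":0.0,"tz":0.05,"twist":0.0,"fingers":0.0},{"tx":0.0,"ty":0.0,"tz":0.03,"twist":0.0,"fingers":0.0},{"tx":0.0,"ty":0.0,"tz":0.0,"twist":0.0,"fingers":0.0},{"tx":0.0,"ty":0.0,"tz":0.0,"twist":0.0,"fingers":0.0}]'

```text
clock: 11.42
eef_pos: [508.7, 323.3, 31.6]
tool_rot: [3.141, -0.0, 1.48]
force: [0.1, -0.3, 0.2]
width: -0.0
gripper_force: 0.0
```

>>> carry_out --moves '[{"tx":0.0,"ty":0.0,"tz":0.02,"twist":0.0,"fingers":0.0},{"tx":0.0,"ty":0.0,"tz":0.0,"twist":0.0,"fingers":0.0},{"tx":0.0,"ty":0.0,"tz":0.0,"twist":0.0,"fingers":0.0}]'

```text
clock: 11.8
eef_pos: [508.6, 323.1, 25.6]
tool_rot: [3.141, -0.0, 1.48]
force: [0.3, -0.5, -0.5]
width: 0.4
gripper_force: 0.0
```

>>> carry_out --moves '[{"tx":0.0,"ty":0.0,"tz":0.015,"twist":0.0,"fingers":0.0},{"tx":0.0,"ty":0.0,"tz":0.0,"twist":0.0,"fingers":0.0},{"tx":0.0,"ty":0.0,"tz":0.0,"twist":0.0,"fingers":0.0}]'

```text
clock: 12.18
eef_pos: [508.5, 323.0, 21.0]
tool_rot: [-3.142, 0.0, 1.48]
force: [-0.4, -0.7, 0.3]
width: 0.2
gripper_force: 0.0
```

```bash
python3 - <<'E'
from h import *
w=show()
E
```

```text
clock 12.225 p [508.6 323.1  21. ] yaw 84.8 r 57.4 ang 134.4 F [ 0.3 -0.4 -0.4]
(715, np.float64(0.6), np.float64(99.8), [565.2, 317.9])
```

TCP z = 21 with no contact confirms the offset, so the tip is now at about 33 mm. I'll orbit half a click and check.

>>> carry_out --moves '[{"tx":-0.0125,"ty":0.0004,"tz":0.0,"twist":-0.0208,"fingers":0.0},{"tx":-0.0125,"ty":0.0004,"tz":0.0,"twist":-0.0208,"fingers":0.0},{"tx":-0.0125,"ty":0.0004,"tz":0.0,"twist":-0.0208,"fingers":0.0},{"tx":-0.0125,"ty":0.0004,"tz":0.0,"twist":-0.0208,"fingers":0.0},{"tx":-0.0125,"ty":0.0004,"tz":0.0,"twist":-0.0208,"fingers":0.0},{"tx":0.0,"ty":0.0,"tz":0.0,"twist":0.0,"fingers":0.0}]'

```text
clock: 12.98
eef_pos: [509.8, 304.7, 21.1]
tool_rot: [-3.142, -0.001, 1.806]
force: [-1.3, 0.9, 0.1]
width: 0.2
gripper_force: 0.7
```

```bash
python3 - <<'E'
from h import *
w=show()
print([o for o in rib(w) if o[0]>60])
E
```

```text
clock 13.025 p [509.8 304.7  21.1] yaw 103.5 r 57.4 ang -207.1 F [-0.3 -0.2  0.2]
(698, np.float64(0.9), np.float64(133.1), [564.8, 317.6])
[(987, np.float64(47.2), np.float64(23.0), [587.1, 359.5]), (76, np.float64(37.1), np.float64(101.8), [536.5, 340.4]), (188, np.float64(31.0), np.float64(13.7), [584.1, 342.5]), (498, np.float64(35.0), np.float64(-27.6), [599.8, 325.0]), (698, np.float64(0.9), np.float64(133.1), [564.8, 317.6]), (121, np.float64(14.3), np.float64(-176.6), [555.3, 307.7]), (171, np.float64(22.9), np.float64(-80.2), [583.2, 302.7]), (140, np.float64(39.3), np.float64(-121.6), [571.4, 278.6])]
```

The stud rows moved by about +12° and the hub has not shifted, so the finger is engaged. I'll continue to the full click.

>>> carry_out --moves '[{"tx":-0.0125,"ty":0.0004,"tz":0.0,"twist":-0.0208,"fingers":0.0},{"tx":-0.0125,"ty":0.0004,"tz":0.0,"twist":-0.0208,"fingers":0.0},{"tx":-0.0125,"ty":0.0004,"tz":0.0,"twist":-0.0208,"fingers":0.0},{"tx":-0.0125,"ty":0.0004,"tz":0.0,"twist":-0.0208,"fingers":0.0},{"tx":-0.0125,"ty":0.0004,"tz":0.0,"twist":-0.0208,"fingers":0.0},{"tx":-0.0125,"ty":0.0004,"tz":0.0,"twist":-0.0208,"fingers":0.0},{"tx":-0.0125,"ty":0.0004,"tz":0.0,"twist":-0.0208,"fingers":0.0},{"tx":0.0,"ty":0.0,"tz":0.0,"twist":0.0,"fingers":0.0},{"tx":0.0,"ty":0.0,"tz":0.0,"twist":0.0,"fingers":0.0}]'

```text
clock: 14.15
eef_pos: [521.6, 281.2, 21.0]
tool_rot: [3.142, 0.0, 2.263]
force: [0.6, 0.4, 0.1]
width: -0.0
gripper_force: 0.0
```

```bash
python3 - <<'E'
from h import *
w=show()
print([o for o in rib(w) if o[0]>60])
E
```

```text
clock 14.2 p [521.5 281.3  21.1] yaw 129.7 r 57.1 ang -180.6 F [ 0.7 -0.4 -0.2]
(664, np.float64(1.3), np.float64(156.7), [564.4, 317.1])
[(1272, np.float64(48.5), np.float64(56.9), [559.8, 365.7]), (346, np.float64(38.6), np.float64(4.2), [593.3, 344.4]), (664, np.float64(1.3), np.float64(156.7), [564.4, 317.1]), (108, np.float64(14.2), np.float64(-144.1), [562.2, 303.7]), (218, np.float64(25.2), np.float64(-46.3), [590.8, 314.7]), (73, np.float64(39.3), np.float64(-97.6), [586.7, 284.3])]
```

Click 1 appears to be done. I'll continue the same stroke for click 2, then lift and look.

>>> carry_out --moves '[{"tx":-0.0125,"ty":0.0004,"tz":0.0,"twist":-0.0208,"fingers":0.0},{"tx":-0.0125,"ty":0.0004,"tz":0.0,"twist":-0.0208,"fingers":0.0},{"tx":-0.0125,"ty":0.0004,"tz":0.0,"twist":-0.0208,"fingers":0.0},{"tx":-0.0125,"ty":0.0004,"tz":0.0,"twist":-0.0208,"fingers":0.0},{"tx":-0.0125,"ty":0.0004,"tz":0.0,"twist":-0.0208,"fingers":0.0},{"tx":-0.0125,"ty":0.0004,"tz":0.0,"twist":-0.0208,"fingers":0.0},{"tx":-0.0125,"ty":0.0004,"tz":0.0,"twist":-0.0208,"fingers":0.0},{"tx":-0.0125,"ty":0.0004,"tz":0.0,"twist":-0.0208,"fingers":0.0},{"tx":-0.0125,"ty":0.0004,"tz":0.0,"twist":-0.0208,"fingers":0.0},{"tx":-0.0125,"ty":0.0004,"tz":0.0,"twist":-0.0208,"fingers":0.0},{"tx":-0.0125,"ty":0.0004,"tz":0.0,"twist":-0.0208,"fingers":0.0},{"tx":-0.0125,"ty":0.0004,"tz":0.0,"twist":-0.0208,"fingers":0.0}]'

```text
clock: 15.7
eef_pos: [560.4, 260.7, 21.0]
tool_rot: [-3.141, 0.0, 3.05]
force: [0.7, -0.2, 0.4]
width: 0.1
gripper_force: 0.0
```

>>> carry_out --moves '[{"tx":0.0,"ty":0.0,"tz":0.0,"twist":0.0,"fingers":0.0},{"tx":0.0,"ty":0.0,"tz":-0.1,"twist":0.0,"fingers":0.0},{"tx":0.0,"ty":0.0,"tz":-0.15,"twist":0.0,"fingers":0.0},{"tx":0.0,"ty":-0.15,"tz":-0.15,"twist":0.0,"fingers":0.0},{"tx":0.0,"ty":-0.15,"tz":-0.15,"twist":0.0,"fingers":0.0},{"tx":0.0,"ty":0.0,"tz":0.0,"twist":0.0,"fingers":0.0},{"tx":0.0,"ty":0.0,"tz":0.0,"twist":0.0,"fingers":0.0}]'

```text
clock: 16.58
eef_pos: [551.8, 173.0, 184.3]
tool_rot: [3.141, 0.0, 3.048]
force: [-0.2, 0.2, -0.6]
width: -0.1
gripper_force: 0.0
```

```bash
python3 - <<'E'
from h import *
w=show()
print([o for o in rib(w) if o[0]>60])
print(pix(w,(565.7,317.5,52)))
E
```

```text
clock 16.625 p [551.4 173.6 183.7] yaw 174.7 r 144.6 ang -135.7 F [-0.6  0.2  0.1]
[(965, np.float64(45.3), np.float64(5.6), [597.4, 349.9]), (293, np.float64(38.0), np.float64(48.1), [567.0, 355.5]), (191, np.float64(1.7), np.float64(-146.4), [565.2, 315.9]), (358, np.float64(41.4), np.float64(-53.9), [605.9, 307.5]), (174, np.float64(33.7), np.float64(3.9), [590.0, 340.9]), (71, np.float64(42.9), np.float64(-16.0), [604.9, 334.9])]
[386.3039412  176.55833108]
```

```bash
cat >> h.py <<'E'
def polar(w,C=(565.7,317.5),psi=40):
    """bright fraction along r 15..38 vs joint-frame angle: rib is high over a wide span"""
    g=cv2.cvtColor(w["color"],cv2.COLOR_BGR2GRAY).astype(np.float32);A=np.arange(-180,180,2);R=np.arange(15,38,1.0)
    P=np.array([[pix(w,(C[0]+r*np.cos(np.radians(a+psi)),C[1]+r*np.sin(np.radians(a+psi)),54)) for r in R] for a in A]).astype(np.float32)
    I=cv2.remap(g,P[...,0],P[...,1],cv2.INTER_LINEAR);return A,I
E
python3 - <<'E'
from h import *
for n in("wrist","top"):
    w=eyes.get_image(n);A,I=polar(w);m=np.percentile(I,25,axis=1)
    print(n,np.median(I).round(),[(int(a),int(x),int(y)) for a,x,y in zip(A,m,I.mean(1)) if x>np.median(I)+25])
    print(I[::4].mean(1).round().astype(int).tolist())
E
```

```text
wrist 48.0 [(-102, 82, 146), (-100, 148, 183), (-98, 210, 218), (-96, 233, 234), (-94, 235, 236), (-92, 235, 235), (-90, 235, 235), (-88, 235, 236), (-86, 217, 226), (-84, 142, 184), (-52, 126, 154), (-50, 154, 176), (-48, 126, 150), (-46, 81, 90), (-6, 102, 131), (-4, 160, 178), (-2, 169, 189), (0, 135, 151), (44, 130, 141), (46, 157, 169), (48, 142, 157)]
[69, 53, 53, 54, 47, 42, 39, 39, 43, 78, 184, 236, 185, 57, 45, 56, 155, 51, 44, 45, 45, 52, 179, 55, 46, 44, 45, 46, 141, 70, 44, 44, 45, 44, 124, 53, 45, 46, 47, 47, 98, 49, 51, 51, 52]
top 57.0 [(-106, 94, 126), (-104, 120, 143), (-102, 145, 159), (-100, 165, 170), (-98, 176, 177), (-96, 177, 179), (-94, 172, 175), (-92, 162, 166), (-90, 148, 150), (-88, 128, 130), (-86, 102, 108), (-52, 86, 95), (-50, 93, 98), (-48, 92, 96), (-46, 84, 89), (0, 83, 88)]
[64, 58, 58, 55, 47, 42, 41, 47, 65, 110, 171, 166, 89, 56, 54, 65, 95, 79, 53, 50, 50, 56, 78, 83, 57, 50, 50, 52, 66, 79, 60, 51, 52, 53, 74, 74, 56, 55, 56, 60, 72, 58, 58, 58, 59]
```

The rib is at about -92° in both views, so two clicks are done with the hub unmoved. I'll return for a second two-click stroke.

>>> carry_out --moves '[{"tx":0.0,"ty":0.0,"tz":0.0,"twist":0.0555,"fingers":0.0},{"tx":0.0,"ty":0.0,"tz":0.0,"twist":0.0555,"fingers":0.0},{"tx":0.0,"ty":0.0,"tz":0.0,"twist":0.0555,"fingers":0.0},{"tx":0.0,"ty":0.0,"tz":0.0,"twist":0.0555,"fingers":0.0},{"tx":0.0,"ty":0.0,"tz":0.0,"twist":0.0555,"fingers":0.0},{"tx":0.0,"ty":0.0,"tz":0.0,"twist":0.0555,"fingers":0.0},{"tx":0.0,"ty":0.0,"tz":0.0,"twist":0.0555,"fingers":0.0},{"tx":0.0,"ty":0.0,"tz":0.0,"twist":0.0555,"fingers":0.0},{"tx":0.0,"ty":0.0,"tz":0.0,"twist":0.0555,"fingers":0.0},{"tx":0.161,"ty":-0.0625,"tz":0.0,"twist":0.0,"fingers":0.0},{"tx":0.161,"ty":-0.0625,"tz":0.0,"twist":0.0,"fingers":0.0},{"tx":0.161,"ty":-0.0625,"tz":0.0,"twist":0.0,"fingers":0.0}]'

```text
clock: 18.23
eef_pos: [507.8, 324.6, 183.3]
tool_rot: [-3.14, 0.001, 1.481]
force: [0.1, -0.2, 0.4]
width: -0.0
gripper_force: 0.0
```

>>> carry_out --moves '[{"tx":0.0,"ty":0.0,"tz":0.15,"twist":0.0,"fingers":0.0},{"tx":0.0,"ty":0.0,"tz":0.15,"twist":0.0,"fingers":0.0},{"tx":0.0,"ty":0.0,"tz":0.0,"twist":0.0,"fingers":0.0},{"tx":0.0,"ty":0.0,"tz":0.0,"twist":0.0,"fingers":0.0}]'

```text
clock: 18.73
eef_pos: [509.5, 323.4, 95.2]
tool_rot: [3.141, -0.001, 1.48]
force: [0.9, -0.2, 1.1]
width: -0.1
gripper_force: 0.0
```

```bash
python3 - <<'E'
from h import *
w=show();A,I=polar(w);m=np.percentile(I,25,axis=1);print([(int(a),int(x)) for a,x in zip(A,m) if x>80])
# pointer: white blob near predicted nose
print(pix(w,(565.7,317.5,52)),[o for o in rib(w) if o[0]>300])
E
```

```text
clock 18.775 p [510.1 323.5  95.9] yaw 84.8 r 55.9 ang 133.9 F [ 0.4 -0.6 -0.2]
(341, np.float64(0.3), np.float64(-173.8), [565.5, 317.3])
[(-98, 145), (-96, 228), (-94, 233), (-92, 233), (-90, 231), (-88, 232), (-86, 232), (-84, 190), (-46, 123), (-44, 139), (-42, 106), (0, 139), (2, 143), (4, 91), (46, 96)]
[323.8423143  204.19422007] [(656, np.float64(40.1), np.float64(-40.1), [605.8, 317.4]), (341, np.float64(0.3), np.float64(-173.8), [565.5, 317.3]), (762, np.float64(34.1), np.float64(-91.2), [587.1, 290.9]), (553, np.float64(50.8), np.float64(169.5), [521.5, 292.5]), (453, np.float64(44.4), np.float64(-138.8), [558.9, 273.6])]
```

>>> carry_out --moves '[{"tx":-0.003,"ty":-0.005,"tz":0.1,"twist":0.0,"fingers":0.0},{"tx":0.0,"ty":0.0,"tz":0.05,"twist":0.0,"fingers":0.0},{"tx":0.0,"ty":0.0,"tz":0.05,"twist":0.0,"fingers":0.0},{"tx":0.0,"ty":0.0,"tz":0.048,"twist":0.0,"fingers":0.0},{"tx":0.0,"ty":0.0,"tz":0.0,"twist":0.0,"fingers":0.0},{"tx":0.0,"ty":0.0,"tz":0.0,"twist":0.0,"fingers":0.0}]'

```text
clock: 19.52
eef_pos: [508.1, 321.7, 20.3]
tool_rot: [3.141, -0.001, 1.479]
force: [-0.3, -0.2, 0.0]
width: 0.0
gripper_force: 0.0
```

>>> carry_out --moves '[{"tx":-0.0125,"ty":0.0004,"tz":0.0,"twist":-0.0208,"fingers":0.0},{"tx":-0.0125,"ty":0.0004,"tz":0.0,"twist":-0.0208,"fingers":0.0},{"tx":-0.0125,"ty":0.0004,"tz":0.0,"twist":-0.0208,"fingers":0.0},{"tx":-0.0125,"ty":0.0004,"tz":0.0,"twist":-0.0208,"fingers":0.0},{"tx":-0.0125,"ty":0.0004,"tz":0.0,"twist":-0.0208,"fingers":0.0},{"tx":-0.0125,"ty":0.0004,"tz":0.0,"twist":-0.0208,"fingers":0.0},{"tx":-0.0125,"ty":0.0004,"tz":0.0,"twist":-0.0208,"fingers":0.0},{"tx":-0.0125,"ty":0.0004,"tz":0.0,"twist":-0.0208,"fingers":0.0},{"tx":-0.0125,"ty":0.0004,"tz":0.0,"twist":-0.0208,"fingers":0.0},{"tx":-0.0125,"ty":0.0004,"tz":0.0,"twist":-0.0208,"fingers":0.0},{"tx":-0.0125,"ty":0.0004,"tz":0.0,"twist":-0.0208,"fingers":0.0},{"tx":-0.0125,"ty":0.0004,"tz":0.0,"twist":-0.0208,"fingers":0.0}]'

```text
clock: 21.02
eef_pos: [521.5, 279.5, 20.8]
tool_rot: [3.14, 0.0, 2.265]
force: [-0.0, -0.3, 0.5]
width: 0.0
gripper_force: 0.0
```

```bash
python3 - <<'E'
from h import *
w=show();A,I=polar(w);m=np.percentile(I,25,axis=1);print([(int(a),int(x)) for a,x in zip(A,m) if x>80])
E
```

```text
clock 21.075 p [522.  278.7  20.6] yaw 129.8 r 58.5 ang -178.4 F [-0.2 -0.7 -0.4]
(673, np.float64(1.3), np.float64(157.5), [564.4, 317.1])
(836, np.float64(24.8), np.float64(-46.3), [590.4, 314.8])
[(-54, 133), (-52, 225), (-50, 233), (-48, 235), (-46, 232), (-44, 232), (-42, 233), (-40, 184), (2, 121), (4, 82), (50, 93)]
```

Three clicks are done, with the rib at -47°. One more.

>>> carry_out --moves '[{"tx":-0.0125,"ty":0.0004,"tz":0.0,"twist":-0.0208,"fingers":0.0},{"tx":-0.0125,"ty":0.0004,"tz":0.0,"twist":-0.0208,"fingers":0.0},{"tx":-0.0125,"ty":0.0004,"tz":0.0,"twist":-0.0208,"fingers":0.0},{"tx":-0.0125,"ty":0.0004,"tz":0.0,"twist":-0.0208,"fingers":0.0},{"tx":-0.0125,"ty":0.0004,"tz":0.0,"twist":-0.0208,"fingers":0.0},{"tx":-0.0125,"ty":0.0004,"tz":0.0,"twist":-0.0208,"fingers":0.0},{"tx":-0.0125,"ty":0.0004,"tz":0.0,"twist":-0.0208,"fingers":0.0},{"tx":-0.0125,"ty":0.0004,"tz":0.0,"twist":-0.0208,"fingers":0.0},{"tx":-0.0125,"ty":0.0004,"tz":0.0,"twist":-0.0208,"fingers":0.0},{"tx":-0.0125,"ty":0.0004,"tz":0.0,"twist":-0.0208,"fingers":0.0},{"tx":-0.0125,"ty":0.0004,"tz":0.0,"twist":-0.0208,"fingers":0.0},{"tx":0.0,"ty":0.0,"tz":0.0,"twist":0.0,"fingers":0.0}]'

```text
clock: 22.58
eef_pos: [556.4, 259.2, 20.4]
tool_rot: [3.141, 0.001, 2.98]
force: [1.1, 0.8, 0.8]
width: -0.3
gripper_force: 0.0
```

```bash
python3 - <<'E'
from h import *
w=show();A,I=polar(w);m=np.percentile(I,25,axis=1);print([(int(a),int(x)) for a,x in zip(A,m) if x>80])
E
```

```text
clock 22.625 p [556.1 259.3  20.4] yaw 170.7 r 59.0 ang -139.3 F [ 0.1 -0.5 -0.6]
(729, np.float64(2.1), np.float64(-170.6), [564.4, 315.9])
[(-8, 187), (-6, 222), (-4, 225), (-2, 223), (0, 221), (2, 223), (4, 224), (6, 182), (46, 130), (48, 173), (50, 113), (94, 83), (96, 102)]
```

The rib is at about -1°, i.e. the zero click. I'll lift straight up, back away and verify.

>>> carry_out --moves '[{"tx":0.0,"ty":0.0,"tz":-0.05,"twist":0.0,"fingers":0.0},{"tx":0.0,"ty":0.0,"tz":-0.1,"twist":0.0,"fingers":0.0},{"tx":0.0,"ty":0.0,"tz":-0.15,"twist":0.0,"fingers":0.0},{"tx":0.0,"ty":-0.1,"tz":-0.15,"twist":0.0,"fingers":0.0},{"tx":0.0,"ty":-0.15,"tz":-0.1,"twist":0.0,"fingers":0.0},{"tx":0.0,"ty":0.0,"tz":0.0,"twist":0.0,"fingers":0.0},{"tx":0.0,"ty":0.0,"tz":0.0,"twist":0.0,"fingers":0.0},{"tx":0.0,"ty":0.0,"tz":0.0,"twist":0.0,"fingers":0.0}]'

```text
clock: 23.62
eef_pos: [543.4, 186.6, 184.7]
tool_rot: [3.141, -0.001, 2.984]
force: [0.4, -0.0, 1.1]
width: 0.1
gripper_force: 0.0
```

```bash
python3 - <<'E'
from h import *
show()
for n in("wrist","top"):
    w=eyes.get_image(n);A,I=polar(w);m=np.percentile(I,25,axis=1);print(n,[(int(a),int(x)) for a,x in zip(A,m) if x>90])
b=eyes.get_image("top");t0=cv2.imread("pics/top0.png")
for n,u,v in(("bottle",185,206),("vial",281,153),("box",214,138)):
    s=np.s_[v-12:v+13,u-12:u+13];d=cv2.matchTemplate(b["color"][v-22:v+23,u-22:u+23],t0[s],cv2.TM_CCOEFF_NORMED);print(n,cv2.minMaxLoc(d)[1::2])
E
```

```text
clock 23.675 p [543.3 186.6 184.5] yaw 171.0 r 132.8 ang -139.7 F [ 1.  -0.6  0.1]
wrist [(-10, 113), (-8, 197), (-6, 232), (-4, 235), (-2, 234), (0, 233), (2, 234), (4, 222), (6, 155), (44, 129), (46, 161), (48, 153), (92, 124), (94, 155), (96, 138), (138, 112), (140, 95)]
top [(-8, 108), (-6, 135), (-4, 157), (-2, 172), (0, 177), (2, 175), (4, 163), (6, 142), (8, 116), (10, 90), (94, 90), (96, 94)]
bottle (0.9879041910171509, (10, 10))
vial (0.4569108486175537, (8, 13))
box (0.9952103495597839, (10, 10))
```

```bash
python3 -c "
from h import *
print(job.finish_job())"
```

```text
the job is handed in; nothing more can be done
None
```

I turned the grey counter's wheel four clicks forward and handed the job in with the rib within about 2° of the pointer; the hub, bottle and box showed no measurable movement, but the arm hid the vial in the last picture and no verdict came back.

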